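# Dress the curled edge of a tent-pole sleeve

## Task

The pipe cutter left the top inside edge of the tent-pole sleeve curled inwards all the way round. Take the deburring tool out of its stand and run its blade in a full circle around the inside edge, pressing outwards gently and steadily (never harder than about 12 N, and only with the tool, not the fingers), until the lip is flush with the bore all round. Then put the tool back upright in its stand, fully down, let go, and leave the other things alone.

Things in the scene. Friction and masses are not known exactly. Their poses are not given: they have to be found in the camera images.
- foot: Square dark steel foot plate, 130 x 130 x 12 mm, fixed to the table; origin at the centre of its underside, z up. On it stands a bare aluminium tent-pole sleeve: an upright tube, 66 mm outside, bore 54 mm across, open at the top, rim 87 mm above the table, rigid. The sleeve is NOT exactly in the middle of the plate (see foot_mouth).
- foot_mouth (a point): Point over the middle of the foot plate at the height of the sleeve's rim, 87 mm above the table; axes as the foot plate. The true bore axis lies up to 7 mm off in the plate's x and up to 7 mm off in its y (unknown, different each time), so the bore wall must be found by touch or sight.
- stand: Grey plastic tool stand, block 70 x 70 x 56 mm, fixed to the table, with a vertical through hole 26 mm wide in its middle; origin at the centre of its underside, z up.
- deburrer: Deburring tool, 111 mm long, 0.16 kg, upright in the stand, flange on the stand's top, origin then 10 mm above the table. Origin: centre of the blade's underside, z up the tool. Round steel blade 18 mm diameter (z 0 to 14 mm), shank 10 mm diameter, flange 40 mm diameter (z 46 to 51), square black handle 24 x 24 mm, sides along its x and y (z 51 to 111).
- deburrer_grip (a point): On the tool's axis in the handle, 85 mm above the blade's underside: a good TCP height for a grasp from above. Held there at a 90 N grip, the blade gives way a few mm in hand and arm at a 10 N sideways push.
- deburrer_blade (a point): Middle of the blade, on the tool's axis, 7 mm above the blade's underside. The blade is round, so the tool need not be turned as it runs round the bore.
- lip0 (a joint): Lip piece 0 of 12 round the sleeve's top inside edge, centred 0 deg anticlockwise (from above) from the plate's x axis. 10 mm high (rim down), 13 mm wide. 0: curled 2.5 mm into the bore (touching blade's axis 15.5 mm from the bore's axis); 0.0025 m: flush with the bore, at its stop (blade axis at 18 mm). Slides radially out at about 5 N, stays where left.
- lip1 (a joint): Lip piece 1 of 12, as lip0, centred 30 deg anticlockwise from the plate's x axis.
- lip2 (a joint): Lip piece 2 of 12, as lip0, centred 60 deg anticlockwise from the plate's x axis.
- lip3 (a joint): Lip piece 3 of 12, as lip0, centred 90 deg anticlockwise from the plate's x axis.
- lip4 (a joint): Lip piece 4 of 12, as lip0, centred 120 deg anticlockwise from the plate's x axis.
- lip5 (a joint): Lip piece 5 of 12, as lip0, centred 150 deg anticlockwise from the plate's x axis.
- lip6 (a joint): Lip piece 6 of 12, as lip0, centred 180 deg anticlockwise from the plate's x axis.
- lip7 (a joint): Lip piece 7 of 12, as lip0, centred 210 deg anticlockwise from the plate's x axis.
- lip8 (a joint): Lip piece 8 of 12, as lip0, centred 240 deg anticlockwise from the plate's x axis.
- lip9 (a joint): Lip piece 9 of 12, as lip0, centred 270 deg anticlockwise from the plate's x axis.
- lip10 (a joint): Lip piece 10 of 12, as lip0, centred 300 deg anticlockwise from the plate's x axis.
- lip11 (a joint): Lip piece 11 of 12, as lip0, centred 330 deg anticlockwise from the plate's x axis.
- kidney_dish: Steel kidney dish, 200 x 80 x 35 mm, bystander. Origin at the centre of its underside.
- cup: Clear plastic cup, 70 mm wide, 90 mm high, bystander. Origin at the centre of its underside.
- disinfectant: White bottle with a blue cap, 60 mm wide, 150 mm high, bystander. Origin at the centre of its underside.
- glove_box: Lilac glove box, 120 x 230 x 70 mm, bystander. Origin at the centre of its underside.
Things that resemble listed ones, but are neither listed nor needed, are in the scene too. Of the things like the foot, leave any that is green; of the rest the smaller one is meant.

How it is judged:
On the way, in this order (a step that is already met when the one before it is completed fails the run):
1. the tool is lifted out of its stand (height (world z) of deburrer above 0.062 m), for 0.1 s.
2. the lip is pressed flush all round (each of the 12 pieces pushed out by more than 1.8 of its 2.5 mm) (value of joint each of lip0, lip1, lip2, lip3, lip4, lip5, lip6, lip7, lip8, lip9, lip10, lip11 above 0.0018 m), for 0.2 s.
At the end, for the whole second after the job is handed in: All 12 lip pieces are pushed out more than 1.8 mm (of 2.5); the tool stands released and at rest in the stand's hole, its axis within 6 mm of the hole's, within 0.1 rad of upright and fully down (within 2.5 mm) (all of step 2 and horizontal distance between deburrer and stand below 0.006 m and z of deburrer in the frame of stand below 0.0125 m and angle between deburrer's own z axis and vertical below 0.1 rad and linear speed of deburrer below 0.02 m/s and contact force between the fingers and deburrer below 0.1 N); the robot touches nothing.
It fails at once if the tool is pressed against the sleeve or foot plate with more than 20 N (contact force between deburrer and foot above 20 N).
It fails at once if the fingers press on the sleeve or its plate (contact force between the fingers and foot above 1 N).
It fails at once if a bystander (dish, cup, bottle or glove box) is moved more than 20 mm (distance of any of kidney_dish, cup, disinfectant, glove_box from where it was at the start of the episode above 0.02 m).
It also fails if it takes over 72 s, if anything falls off the work surface, if the arm or the gripper's body presses on something with over 40 N, if the wrist force passes 120 N, or if a joint passes its speed limit or range.

## Robot

A 7-joint arm with a two-finger parallel gripper is mounted at the origin on the work surface. World frame = base frame: x ahead of the robot, y to its left, z up, the work surface at z = 0. Lengths are in m, angles in rad, forces in N, time in s.
With the tool pointing down it reaches from about 0.425 to 0.875 m from the base axis. Payload 4.7 kg.
Tool frame: the origin (TCP) lies between the finger pads, 19 mm behind the fingertips; this is the grasp point; z points along the fingers, y is the line along which they close (so a half turn about z gives the same grasp; the last joint's range is limited). The gripper opens to 87 mm and grips with 3 to 60 N. Pads are 19 mm wide; open, the fingers measure 117 mm over their backs; the gripper's body (75 mm by 190 mm) begins 51 mm behind the grasp point.
Start: joints at [-1.271, 0.321, -0.07, 1.45, 0.023, 1.371, -0.057], TCP at [0.183, 0.624, 0.241] pointing down, gripper open.
Joint ranges: [-2.86, 2.86], [-0.3, 2.09], [-1.38, 1.24], [0.06, 2.45], [-1.56, 4.7], [0.09, 2.05], [-2.69, 2.69]. Speed limits (rad/s): [2.57, 2.57, 3.14, 3.14, 3.14, 3.14, 3.14].

## Interface

Orientations are given as a rotation vector (axis times angle).
In Python, from bench import get_state, get_image, get_calibration, close_job gives the robot as it stands.
- The arm moves only by the shell command python3 -m crank 'ROWS' [FORCE]. ROWS is JSON, a list of rows, each a list of 5 numbers: the opening, from 0 (shut) to 1 (fully open), then the shift along the world's x, y, z in units of 0.2 m (1.0 is 0.2 m), then the turn about the world's z in units of 2 pi rad (1.0 is 2 pi rad). A call has 1 to 5 rows; each row is the pose to reach, as a shift and turn from the pose commanded when the call began, turning the shorter way round; what a row does not reach only later rows make up. A row lasts 1/8 s, in which the tool goes at most 62.5 mm and 10.7 degrees, less where a joint would pass 70% of its speed; a pose out of reach is approached as far as the arm can. A call with a number of a shift or a turn outside -1 to 1 is refused whole. A call with a gripper value outside its range is refused whole. The fingers move at their own pace and stop on an object; FORCE is the grip in N (left out, the last holds). Time passes only in rows, so rows that repeat a pose let the fingers close. It gives the time, the measured TCP pose, the force, the opening and the grip force at its end, in the units of the state.
- get_state(): the state, without advancing time (a new reading comes with each control period).
- get_image(name): name is "scene" or "top" or "wrist"; returns the picture (400x640x3 uint8, red, green, blue); there is no depth.
- get_calibration(name): a dict with "fovy" (degrees; the focal length in pixels is half the picture's height over the tangent of half this angle, whatever the lens; pixels are square), "cx", "cy" (the principal point, pixels), "R" (3x3) and "t" (3): a world point X has camera coordinates R X + t. Camera axes: x right, y down, z forward; pixel columns grow to the right and rows downward; lengths in m; the calibration is good to about 2 mm. A picture is of the moment at which its call begins: read the wrist's pose just before it. get_calibration takes no time and is no camera call; for the wrist camera it gives the pose at the moment of the call.
- close_job(): hands the job in; it is judged then, once.
The state is a dict: "time": time; "joint_positions": joint angles; "qd": joint speeds; "joint_torque": joint torques, N m; "position": TCP position; "tool_rot": TCP orientation; "ft_force": force on the tool from outside, world axes, zero at the start; "torque": the same for the moment, N m; "grip_width": opening from 0.0 (shut) to 1.0 (fully open); "grip_force": force on a finger pad.
Only numpy, scipy, OpenCV 4.12 (cv2) and the standard library are available. Lean on these libraries where they do the work, as an engineer would, in place of code of your own. Each camera call takes 0.05 s, during which the arm holds its last target. There are 200 camera calls.

## Working session

There is one attempt and no reset: what is moved stays moved. The work goes in short steps, Python scripts to look and compute and a shell command to move; the robot and the scene stay as the last step left them, time stands still between calls to the robot, and variables do not carry over. Pictures are saved under pics/ and viewed, at most 11 in all, crops included, and the job is handed in when it is done.

```bash
mkdir -p pics
python3 - <<'E'
from bench import *
import cv2,numpy as np
s=get_state();print({k:np.round(v,3) for k,v in s.items()})
for n in("scene","top"):
    im=get_image(n);cv2.imwrite(f"pics/{n}0.png",im[:,:,::-1]);c=get_calibration(n);print(n,c)
E
```

```text
{'time': np.float64(0.0), 'joint_positions': array([-1.271,  0.322, -0.07 ,  1.452,  0.023,  1.371, -0.057]), 'qd': array([-0.001, -0.001,  0.001,  0.   ,  0.001, -0.   , -0.001]), 'joint_torque': array([-0.0000e+00, -4.9128e+01, -4.0400e-01, -3.1253e+01, -6.4000e-02,
        4.4000e-02,  0.0000e+00]), 'position': array([0.183, 0.623, 0.24 ]), 'tool_rot': array([-4.470e-01, -3.109e+00,  3.000e-03]), 'ft_force': array([ 0.06 , -0.636,  0.173]), 'torque': array([-0.017, -0.019, -0.03 ]), 'grip_force': np.float64(0.0), 'grip_width': np.float64(0.998)}
scene {'fovy': 50.7835289501893, 'cx': 311.22612526719286, 'cy': 204.63699992202345, 'R': array([[ 0.17834319,  0.98394924,  0.00613242],
       [ 0.63089006, -0.10956323, -0.76809741],
       [-0.75509697,  0.14085383, -0.64030365]]), 't': array([-0.12965135, -0.25994579,  1.60352231])}
top {'fovy': 42.148793616156084, 'cx': 322.4953221702152, 'cy': 201.11020370742605, 'R': array([[ 0.00174231, -0.99997806,  0.00639095],
       [-0.98585208, -0.00278881, -0.16759446],
       [ 0.1676086 , -0.00600853, -0.98583531]]), 't': array([0.00657075, 0.53888177, 1.51270781])}
```

View pics/top0.png

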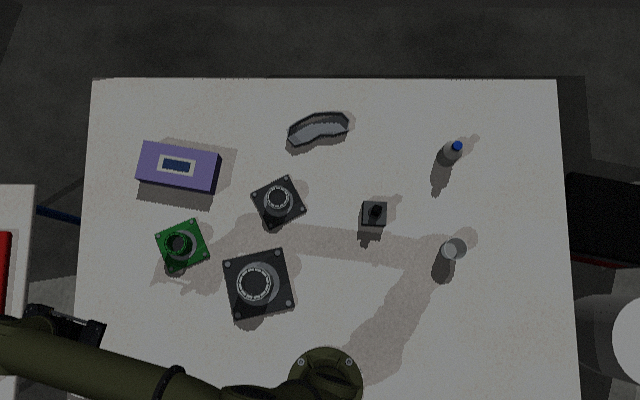

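View pics/scene0.png

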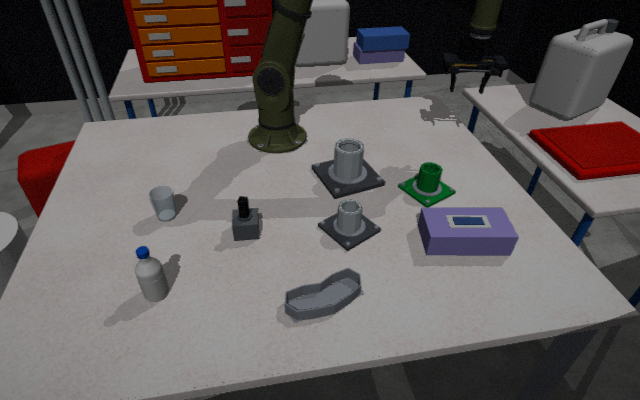

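In the top view there are three foot-like things: green (181,245), which is excluded, a larger dark one at (258,285), and a smaller dark one at (278,202). The smaller dark one is meant. The stand with the tool is at (374,213). I'll confirm this in a crop and measure.

```bash
cat > h.py <<'E'
from bench import *
import cv2,numpy as np
def ray(c,u,v,z):
    R=np.array(c["R"]);t=np.array(c["t"]);f=200/np.tan(np.radians(c["fovy"]/2))
    C=-R.T@t; d=R.T@np.array([(u-c["cx"])/f,(v-c["cy"])/f,1.])
    return C+d*(z-C[2])/d[2]
def proj(c,X):
    f=200/np.tan(np.radians(c["fovy"]/2));p=np.array(c["R"])@X+c["t"];return p[:2]/p[2]*f+[c["cx"],c["cy"]]
E
python3 - <<'E'
from h import *
im=cv2.imread("pics/top0.png");c=get_calibration("top")
cv2.imwrite("pics/crop1.png",cv2.resize(im[160:330,140:400],None,fx=3,fy=3,interpolation=cv2.INTER_CUBIC))
hsv=cv2.cvtColor(im,cv2.COLOR_BGR2HSV)
m=((hsv[...,2]<85)).astype(np.uint8)*255
for (x0,y0,x1,y1) in [(240,165,315,240),(215,240,305,328)]:
    q=np.zeros_like(m);q[y0:y1,x0:x1]=m[y0:y1,x0:x1]
    k=max(cv2.findContours(q,0,2)[0],key=cv2.contourArea)
    b=cv2.boxPoints(cv2.minAreaRect(k));P=np.array([ray(c,u,v,.012) for u,v in b])
    print(b.round(1).tolist(),P[:,:2].round(3).tolist(),P.mean(0).round(3),np.linalg.norm(P[0]-P[1]),np.linalg.norm(P[2]-P[1]))
print("rim",ray(c,278,198,.087),"stand",ray(c,374,213,.056),"handle",ray(c,375.5,211,.121))
E
```

```text
[[245.6999969482422, 195.3000030517578], [287.3999938964844, 173.39999389648438], [309.5, 215.39999389648438], [267.79998779296875, 237.3000030517578]] [[0.562, 0.243], [0.631, 0.116], [0.5, 0.047], [0.433, 0.173]] [0.532 0.145 0.012] 0.14453913991675085 0.1481614552206523
[[219.3000030517578, 260.29998779296875], [281.6000061035156, 246.39999389648438], [297.5, 317.79998779296875], [235.10000610351562, 331.6000061035156]] [[0.363, 0.317], [0.405, 0.131], [0.195, 0.081], [0.155, 0.264]] [0.28  0.198 0.012] 0.19140258843079425 0.2164306507821878
rim [0.54065427 0.13810454 0.087     ] stand [ 0.50166306 -0.14527055  0.056     ] handle [ 0.49788618 -0.14270909  0.121     ]
```

View pics/crop1.png

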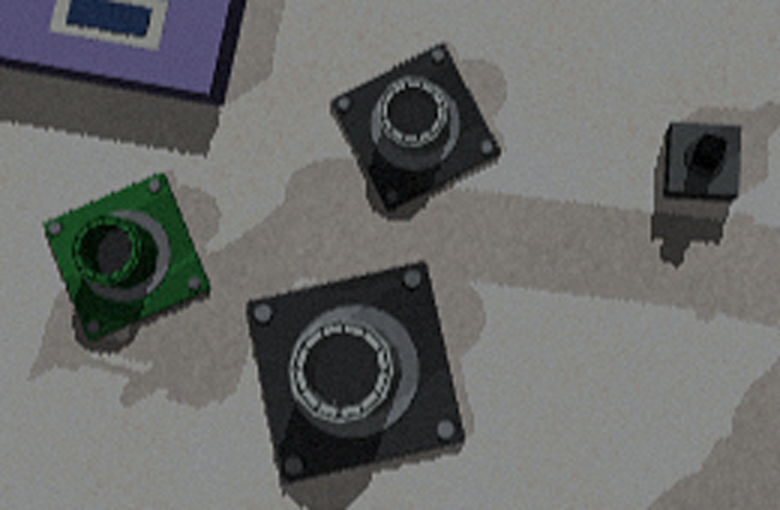

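The crop confirms it: the smaller dark foot has its bore near top px (278,197), and the stand top is near (375,213). I'm moving towards them to take a wrist look at the foot on the way.

```bash
python3 -m crank '[[1,0.18,-0.18,0,0],[1,0.36,-0.36,0,0],[1,0.54,-0.54,0,0],[1,0.72,-0.72,0,0],[1,0.9,-0.9,0,0]]' 
python3 -m crank '[[1,0.16,-0.2,0,0],[1,0.32,-0.4,0,0],[1,0.48,-0.6,0,0],[1,0.64,-0.8,0,0],[1,0.8,-1,0,0]]'
python3 -m crank '[[1,0,-0.2,0,0],[1,0,-0.4,0,0],[1,0,-0.5,0,0],[1,0,-0.5,0,0]]'
python3 - <<'E'
from h import *
s=get_state();print(s["position"],s["time"],s["ft_force"])
c=get_calibration("wrist");print({k:np.round(v,3).tolist() for k,v in c.items()})
print(proj(c,np.array([.54,.138,.087])),proj(c,np.array([.50,-.144,.056])))
im=get_image("wrist");cv2.imwrite("pics/w1.png",im[:,:,::-1])
E
```

```text
time: 0.72
position: [0.3642, 0.4421, 0.2409]
tool_rot: [-0.447, -3.109, 0.001]
ft_force: [0.6, 0.4, -0.3]
grip_width: 0.998
grip_force: 0.0
time: 1.35
position: [0.5239, 0.2422, 0.2409]
tool_rot: [-0.447, -3.109, 0.0]
ft_force: [1.2, 0.7, 0.3]
grip_width: 0.999
grip_force: 0.0
time: 1.85
position: [0.5234, 0.1428, 0.2413]
tool_rot: [0.451, 3.109, 0.001]
ft_force: [0.5, 1.0, 0.4]
grip_width: 1.002
grip_force: 0.0
[0.52336932 0.14279663 0.24132895] 1.85 [0.47270336 1.02272715 0.439491  ]
{'fovy': 63.067, 'cx': 320.735, 'cy': 194.595, 'R': [[0.285, 0.959, 0.0], [0.916, -0.272, 0.294], [0.281, -0.083, -0.956]], 't': [-0.286, -0.478, 0.256]}
[320.61282766 200.12149834] [ 61.85210687 227.90412196]
```

View pics/w1.png

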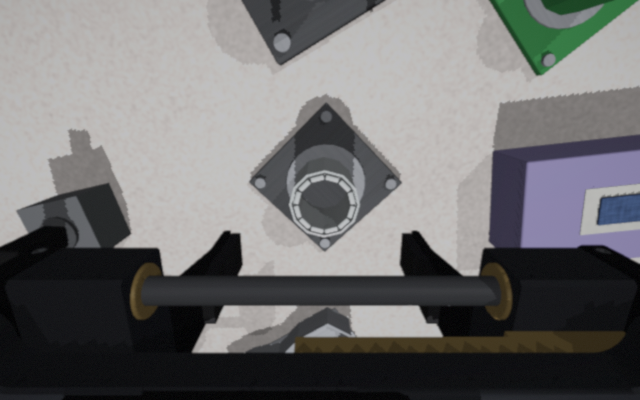

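The wrist picture shows the small sleeve's white lip ring centred near (324,203), with the plate screws at (260,183), (326,117), (390,184) and (325,243). Next I'll measure the bore centre and move to see the tool.

```bash
cat > bore.py <<'E'
from h import *
def bore(fn,c,guess):
    g=cv2.cvtColor(cv2.imread(fn),cv2.COLOR_BGR2GRAY).astype(np.float32)
    # radial brightness profiles about guess in world plane z=.087
    rs=np.arange(.018,.037,.0003);th=np.radians(np.arange(0,360,5))
    ctr=np.array(guess,float)
    for it in range(5):
        prof=np.zeros((len(th),len(rs)))
        P=np.array([[proj(c,np.array([ctr[0]+r*np.cos(t),ctr[1]+r*np.sin(t),.087])) for r in rs] for t in th],np.float32)
        prof=cv2.remap(g,P[...,0],P[...,1],cv2.INTER_LINEAR)
        d=np.gradient(prof,axis=1);w=(rs>.021)&(rs<.028)
        ri=rs[w][d[:,w].argmax(1)]
        A=np.c_[np.cos(th),np.sin(th),np.ones(len(th))]
        k=np.ones(len(th),bool)
        for _ in range(4):
            x=np.linalg.lstsq(A[k],ri[k],rcond=None)[0];e=abs(A@x-ri);k=e<max(.0007,2*np.median(e))
        ctr+=x[:2]
    return ctr,x[2],k.sum(),prof.mean(0),rs
E
python3 - <<'E'
from bore import *
c=get_calibration("wrist")
ctr,r,n,p,rs=bore("pics/w1.png",c,ray(c,324,203,.087)[:2]);print(ctr,r,n,[(round(a*1000,1),int(b)) for a,b in zip(rs[::3],p[::3])])
S=np.array([ray(c,u,v,.013) for u,v in[(260,183),(326,117),(390,184),(325,243)]]);print(S.round(4),S.mean(0))
for a,b in((0,2),(1,3)):print(np.degrees(np.arctan2(*(S[a]-S[b])[1::-1]))+45)
E
python3 -m crank '[[1,0,-0.2,0,0],[1,0,-0.4,0,0],[1,0,-0.6,0,0],[1,0,-0.8,0,0],[1,0,-1,0,0]]'
python3 -m crank '[[1,-0.05,-0.2,0,0],[1,-0.15,-0.4,0,0],[1,-0.15,-0.45,0,0],[1,-0.15,-0.45,0,0]]'
python3 - <<'E'
from h import *
c=get_calibration("wrist")
im=get_image("wrist");cv2.imwrite("pics/w2.png",im[:,:,::-1]);print(proj(c,np.array([.50,-.144,.056])))
E
```

```text
[0.54523576 0.14183287] 0.02465611566692797 70 [(np.float64(18.0), 76), (np.float64(18.9), 76), (np.float64(19.8), 75), (np.float64(20.7), 75), (np.float64(21.6), 75), (np.float64(22.5), 75), (np.float64(23.4), 83), (np.float64(24.3), 111), (np.float64(25.2), 149), (np.float64(26.1), 173), (np.float64(27.0), 178), (np.float64(27.9), 172), (np.float64(28.8), 155), (np.float64(29.7), 131), (np.float64(30.6), 133), (np.float64(31.5), 159), (np.float64(32.4), 168), (np.float64(33.3), 148), (np.float64(34.2), 116), (np.float64(35.1), 100), (np.float64(36.0), 103), (np.float64(36.9), 109)]
[[0.5223 0.0707 0.013 ]
 [0.4714 0.1664 0.013 ]
 [0.5668 0.2175 0.013 ]
 [0.6185 0.1226 0.013 ]] [0.5447411  0.14429412 0.013     ]
-61.85189248855602
208.41964414787813
time: 2.52
position: [0.5239, -0.0548, 0.2413]
tool_rot: [0.441, 3.11, 0.001]
ft_force: [-0.1, 1.4, 0.4]
grip_width: 0.996
grip_force: 0.0
time: 3.02
position: [0.4942, -0.1449, 0.2413]
tool_rot: [0.445, 3.109, 0.001]
ft_force: [0.3, 0.0, -0.4]
grip_width: 0.998
grip_force: 0.0
[322.8805441  179.82124387]
```

View pics/w2.png

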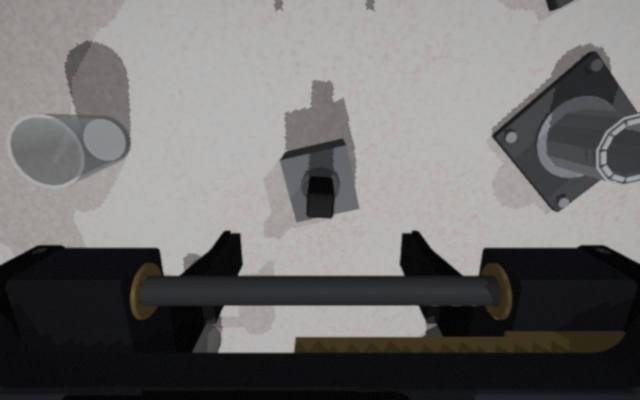

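The stand's top face is centred near (320,185), with the dark handle top near (320,207). I'll zoom in for the handle's yaw.

Run:
```python
from h import *
im=cv2.imread("pics/w2.png")[130:230,260:380]
im=np.clip(255*(im/255.)**.45,0,255).astype(np.uint8)
cv2.imwrite("pics/w2c.png",cv2.resize(im,None,fx=6,fy=6,interpolation=cv2.INTER_CUBIC))
```

```text
(no output)
```

View pics/w2c.png

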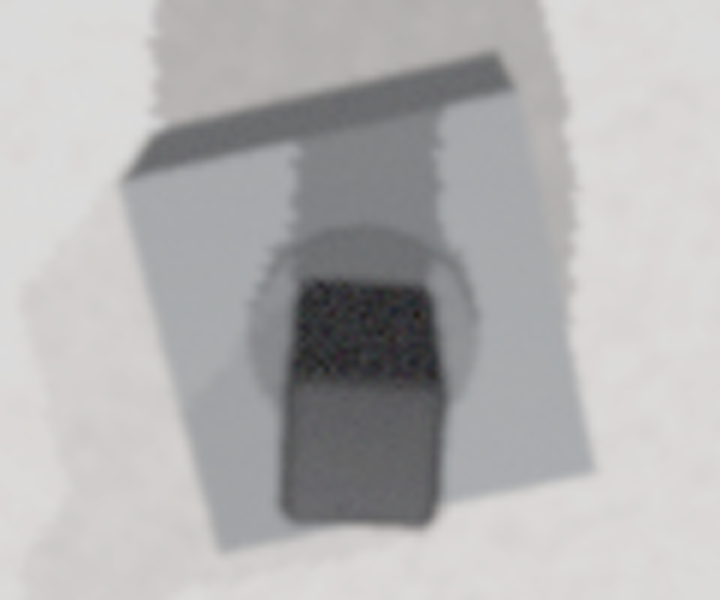

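The crop shows the handle top face corners at (293,382), (440,386), (436,524) and (284,518), and the stand top corners at (122,180), (515,90), (595,470) and (220,550).

Run:
```python
from h import *
c=get_calibration("wrist");s=get_state();p=s["position"]
for z,K in((.121,[(293,382),(440,386),(436,524),(284,518)]),(.056,[(122,180),(515,90),(595,470),(220,550)])):
    P=np.array([ray(c,260+u/6,130+v/6,z) for u,v in K]);m=P.mean(0)
    e=P[1]-P[0]+P[2]-P[3];print(m.round(4),np.degrees(np.arctan2(e[1],e[0])),np.linalg.norm(P-np.roll(P,1,0),axis=1).round(4),((m-p)/.2).round(3))
from scipy.spatial.transform import Rotation as R
y=R.from_rotvec(s["tool_rot"]).as_matrix()[:,1];print(p,np.degrees(np.arctan2(y[1],y[0])))
```

```text
[ 0.505  -0.1471  0.121 ] 71.72039762278118 [0.0205 0.0207 0.0208 0.0219] [ 0.053 -0.015 -0.601]
[ 0.5044 -0.147   0.056 ] 86.65153311514572 [0.0693 0.0683 0.0694 0.0688] [ 0.05  -0.014 -0.926]
[ 0.49431244 -0.14416387  0.24122472] 73.78440721746715
```

```bash
python3 -m crank '[[1,0.053,-0.015,0,-0.006],[1,0.053,-0.015,-0.3,-0.006],[1,0.053,-0.015,-0.5,-0.006],[1,0.053,-0.015,-0.65,-0.006],[1,0.053,-0.015,-0.73,-0.006]]'
python3 -m crank '[[0,0,0,0,0],[0,0,0,0,0],[0,0,0,0,0],[0,0,0,0,0],[0,0,0,0,0]]' 60
python3 -m crank '[[0,0,0,0,0],[0,0,0,0,0],[0,0,0,0,0]]'
```

```text
time: 3.7
position: [0.504, -0.1481, 0.0934]
tool_rot: [-0.504, -3.099, 0.001]
ft_force: [-0.2, 0.5, -0.2]
grip_width: 1.0
grip_force: 0.0
time: 4.32
position: [0.5041, -0.1494, 0.0957]
tool_rot: [0.506, 3.1, 0.001]
ft_force: [-0.3, 0.1, -0.8]
grip_width: 0.514
grip_force: 0.0
time: 4.7
position: [0.5038, -0.1492, 0.0953]
tool_rot: [-0.506, -3.1, -0.0]
ft_force: [-0.1, 0.9, 0.7]
grip_width: 0.267
grip_force: 60.0
```

```bash
python3 -m crank '[[0,0,0,0.1,0],[0,0,0,0.3,0],[0,0,0,0.5,0],[0,0,0,0.6,0],[0,0,0,0.6,0]]'
python3 -m crank '[[0,0.04,0.2,0,0],[0,0.08,0.4,0,0],[0,0.12,0.6,0,0],[0,0.16,0.8,0,0],[0,0.2,1,0,0]]'
python3 -m crank '[[0,0,0.2,0,0],[0,0.007,0.4,0,0],[0,0.007,0.455,0,0],[0,0.007,0.455,0,0],[0,0.007,0.455,0,0]]'
python3 - <<'E'
from h import *
s=get_state();print(s["ft_force"],s["torque"],s["position"])
for n in ("wrist","scene"):
    im=get_image(n);cv2.imwrite(f"pics/{n}3.png",im[:,:,::-1])
    if n=="scene":
        c=get_calibration(n);u,v=proj(c,np.array([.545,.142,.09])).astype(int);print(u,v)
        im=im[v-70:v+50,u-80:u+80]
        b=cv2.resize(im[:,:,::-1],None,fx=4,fy=4,interpolation=cv2.INTER_CUBIC)
w=cv2.imread("pics/wrist3.png");cv2.imwrite("pics/both3.png",np.vstack([cv2.resize(w[100:280],(640,180)),b[:400]]))
E
```

```text
time: 5.32
position: [0.5047, -0.1496, 0.2165]
tool_rot: [0.505, 3.098, 0.001]
ft_force: [-0.2, -0.5, -1.9]
grip_width: 0.274
grip_force: 60.0
time: 5.95
position: [0.5431, 0.0518, 0.2132]
tool_rot: [-0.506, -3.098, 0.002]
ft_force: [-0.4, 0.1, -1.1]
grip_width: 0.269
grip_force: 60.0
time: 6.58
position: [0.5453, 0.1395, 0.2147]
tool_rot: [-0.51, -3.099, 0.002]
ft_force: [-0.5, -0.6, -1.4]
grip_width: 0.271
grip_force: 60.0
[-0.53332841 -0.61924313 -1.4176762 ] [-0.01698556 -0.02298837 -0.0111106 ] [0.54528542 0.13949021 0.21472659]
350 204
```

View pics/both3.png

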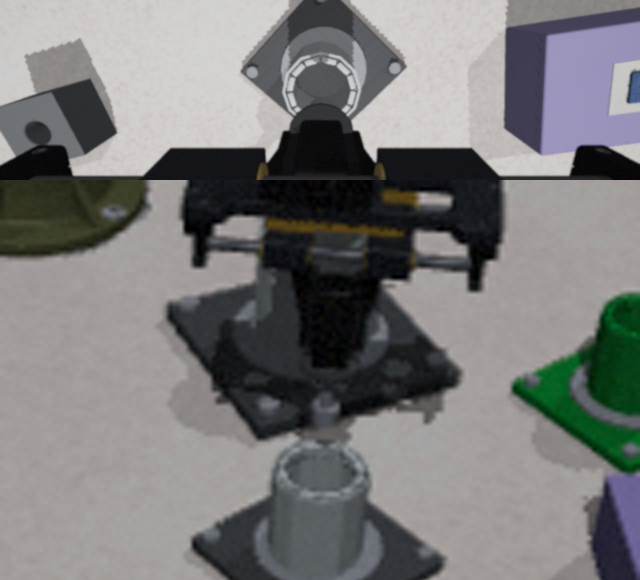

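The tool is held firmly and sits over the sleeve, which shows at (321,85) in the wrist part. I'll descend on the axis and probe gently.

```bash
python3 -m crank '[[0,0,0.012,-0.1,0],[0,0,0.012,-0.2,0],[0,0,0.012,-0.27,0],[0,0,0.012,-0.27,0],[0,0,0.012,-0.27,0]]'
python3 -m crank '[[0,0.03,0,0,0],[0,0.06,0,0,0],[0,0.075,0,0,0],[0,0.085,0,0,0],[0,0.085,0,0,0]]'
```

```text
time: 7.3
position: [0.5459, 0.1439, 0.1621]
tool_rot: [0.506, 3.099, 0.001]
ft_force: [0.6, 0.1, -1.1]
grip_width: 0.269
grip_force: 60.0
time: 7.92
position: [0.5609, 0.1438, 0.1608]
tool_rot: [-0.505, -3.097, 0.002]
ft_force: [-5.4, -1.8, 1.4]
grip_width: 0.274
grip_force: 60.0
```

```bash
for i in 1; do python3 -m crank '[[0,0.005,0,0,0],[0,0.01,0,0,0],[0,0.01,0,0,0]]'
python3 -m crank '[[0,0.005,0,0,0],[0,0.005,0,0,0],[0,0.005,0,0,0]]'; done
python3 -c "from bench import *;print(get_state()['ft_force'],get_state()['torque'])"
```

```text
time: 8.3
position: [0.5614, 0.1438, 0.1608]
tool_rot: [-0.504, -3.094, 0.003]
ft_force: [-9.3, -1.7, 3.7]
grip_width: 0.27
grip_force: 60.0
time: 8.68
position: [0.5618, 0.1437, 0.1603]
tool_rot: [-0.504, -3.093, 0.004]
ft_force: [-8.6, -0.9, 1.9]
grip_width: 0.27
grip_force: 60.0
[-8.634641   -0.86364761  1.89021248] [-0.38930204  2.71946005 -0.05163319]
```

```bash
python3 -m crank '[[0,-0.1,0,0,0],[0,-0.16,0,0,0],[0,-0.175,0,0,0],[0,-0.18,0,0,0],[0,-0.18,0,0,0]]'
python3 -m crank '[[0,-0.005,0,0,0],[0,-0.005,0,0,0],[0,-0.005,0,0,0]]'
python3 -m crank '[[0,-0.005,0,0,0],[0,-0.005,0,0,0],[0,-0.005,0,0,0]]'
python3 -m crank '[[0,-0.005,0,0,0],[0,-0.005,0,0,0],[0,-0.005,0,0,0]]'
```

```text
time: 9.3
position: [0.5298, 0.144, 0.1614]
tool_rot: [0.506, 3.1, 0.0]
ft_force: [-0.1, 0.1, -1.8]
grip_width: 0.276
grip_force: 60.0
time: 9.68
position: [0.5289, 0.144, 0.1614]
tool_rot: [0.506, 3.099, 0.0]
ft_force: [1.8, 0.1, -2.4]
grip_width: 0.273
grip_force: 60.0
time: 10.05
position: [0.5283, 0.144, 0.1615]
tool_rot: [0.506, 3.098, 0.001]
ft_force: [5.5, 0.1, -3.8]
grip_width: 0.273
grip_force: 60.0
time: 10.42
position: [0.528, 0.1439, 0.1616]
tool_rot: [0.506, 3.097, 0.001]
ft_force: [6.9, -0.6, -5.3]
grip_width: 0.271
grip_force: 60.0
```

```bash
python3 -m crank '[[0,-0.005,0,0,0],[0,-0.005,0,0,0],[0,-0.005,0,0,0]]'
python3 -m crank '[[0,-0.005,0,0,0],[0,-0.005,0,0,0],[0,-0.005,0,0,0]]'
python3 -m crank '[[0,-0.005,0,0,0],[0,-0.005,0,0,0],[0,-0.005,0,0,0]]'
```

```text
time: 10.8
position: [0.5277, 0.1438, 0.1619]
tool_rot: [0.506, 3.095, 0.002]
ft_force: [7.4, 0.7, -5.8]
grip_width: 0.275
grip_force: 60.0
time: 11.18
position: [0.5273, 0.1437, 0.1622]
tool_rot: [0.506, 3.093, 0.002]
ft_force: [9.1, -0.7, -4.5]
grip_width: 0.273
grip_force: 60.0
time: 11.55
position: [0.5269, 0.1436, 0.1624]
tool_rot: [0.506, 3.092, 0.003]
ft_force: [10.4, -1.6, -5.4]
grip_width: 0.276
grip_force: 60.0
```

```bash
python3 -m crank '[[0,0.08,0,0,0],[0,0.105,0,0,0],[0,0.105,0.05,0,0],[0,0.105,0.08,0,0],[0,0.105,0.085,0,0]]'
python3 -m crank '[[0,0,0,0,0],[0,0,0.005,0,0],[0,0,0.005,0,0]]'
python3 -m crank '[[0,0,0.005,0,0],[0,0,0.005,0,0],[0,0,0.005,0,0]]'
python3 -m crank '[[0,0,0.005,0,0],[0,0,0.005,0,0],[0,0,0.005,0,0]]'
```

```text
time: 12.18
position: [0.5438, 0.1583, 0.1608]
tool_rot: [-0.506, -3.1, 0.009]
ft_force: [0.5, -6.5, -0.6]
grip_width: 0.27
grip_force: 60.0
time: 12.55
position: [0.5438, 0.1583, 0.1608]
tool_rot: [-0.508, -3.099, 0.01]
ft_force: [0.2, -7.5, -0.5]
grip_width: 0.271
grip_force: 60.0
time: 12.92
position: [0.5438, 0.1585, 0.1607]
tool_rot: [-0.509, -3.099, 0.011]
ft_force: [0.0, -8.7, 0.2]
grip_width: 0.275
grip_force: 60.0
time: 13.3
position: [0.5439, 0.1588, 0.1607]
tool_rot: [-0.509, -3.099, 0.013]
ft_force: [0.4, -9.6, -0.3]
grip_width: 0.271
grip_force: 60.0
```

```bash
python3 -m crank '[[0,0,0.005,0,0],[0,0,0.005,0,0],[0,0,0.005,0,0],[0,0,0.005,0,0]]'
python3 -m crank '[[0,0,-0.08,0,0],[0,0,-0.15,0,0],[0,0,-0.18,0,0],[0,0,-0.185,0,0],[0,0,-0.19,0,0]]'
python3 -m crank '[[0,0,-0.005,0,0],[0,0,-0.005,0,0],[0,0,-0.005,0,0]]'
python3 -m crank '[[0,0,-0.005,0,0],[0,0,-0.005,0,0],[0,0,-0.005,0,0]]'
```

```text
time: 13.8
position: [0.5439, 0.1593, 0.1608]
tool_rot: [-0.51, -3.099, 0.014]
ft_force: [-0.8, -10.8, 0.9]
grip_width: 0.271
grip_force: 60.0
time: 14.42
position: [0.5442, 0.1278, 0.1613]
tool_rot: [-0.505, -3.101, -0.001]
ft_force: [0.1, -0.4, -1.4]
grip_width: 0.273
grip_force: 60.0
time: 14.8
position: [0.5443, 0.1262, 0.1613]
tool_rot: [0.505, 3.101, 0.0]
ft_force: [0.3, -0.6, -1.3]
grip_width: 0.273
grip_force: 60.0
time: 15.18
position: [0.5443, 0.1251, 0.1613]
tool_rot: [0.506, 3.101, 0.0]
ft_force: [0.9, -0.1, -0.6]
grip_width: 0.27
grip_force: 60.0
```

```bash
python3 -m crank '[[0,0,-0.01,0,0],[0,0,-0.01,0,0],[0,0,-0.01,0,0]]'
python3 -m crank '[[0,0,-0.005,0,0],[0,0,-0.005,0,0],[0,0,-0.005,0,0]]'
python3 -m crank '[[0,0,-0.005,0,0],[0,0,-0.005,0,0],[0,0,-0.005,0,0]]'
python3 -m crank '[[0,0,-0.005,0,0],[0,0,-0.005,0,0],[0,0,-0.005,0,0]]'
```

```text
time: 15.55
position: [0.5442, 0.1241, 0.1613]
tool_rot: [0.505, 3.101, 0.002]
ft_force: [-0.1, 3.5, -1.6]
grip_width: 0.274
grip_force: 60.0
time: 15.92
position: [0.5442, 0.1229, 0.1613]
tool_rot: [-0.505, -3.101, -0.002]
ft_force: [0.3, 5.2, -3.1]
grip_width: 0.274
grip_force: 60.0
time: 16.3
position: [0.5442, 0.1217, 0.1613]
tool_rot: [-0.505, -3.101, -0.001]
ft_force: [0.2, 4.4, -3.3]
grip_width: 0.274
grip_force: 60.0
time: 16.68
position: [0.5442, 0.1214, 0.1613]
tool_rot: [-0.505, -3.101, -0.003]
ft_force: [0.4, 7.0, -2.9]
grip_width: 0.273
grip_force: 60.0
```

The −y press shows the signature clearly: it slides at about 5 N, then stops. My earlier x presses were 4 mm off-axis, so they landed between two pieces. The commanded centre is about C0+(−0.5,−3.5) mm, and a commanded radius of about 21.5 mm should give about 9 N. I'll go round piece by piece.

```bash
python3 -m crank '[[0,0.0025,-0.005,0,0],[0,0.0025,-0.005,0,0],[0,0.0025,-0.005,0,0]]'
python3 -m crank '[[0,0.035,0.047,0,0],[0,0.045,0.0295,0,0],[0,0.05,0.021,0,0],[0,0.054,0.0145,0,0],[0,0.054,0.0145,0,0]]'
python3 -m crank '[[0,0.007,0.058,0,0],[0,0.024,0.048,0,0],[0,0.033,0.043,0,0],[0,0.039,0.039,0,0],[0,0.039,0.039,0,0]]'
python3 -m crank '[[0,-0.023,0.054,0,0],[0,-0.003,0.054,0,0],[0,0.007,0.054,0,0],[0,0.0145,0.054,0,0],[0,0.0145,0.054,0,0]]'
```

```text
time: 17.05
position: [0.5443, 0.1212, 0.1613]
tool_rot: [-0.504, -3.1, -0.004]
ft_force: [-1.1, 6.8, -2.4]
grip_width: 0.269
grip_force: 60.0
time: 17.68
position: [0.5546, 0.125, 0.1613]
tool_rot: [-0.503, -3.098, -0.007]
ft_force: [-2.9, 9.0, -1.1]
grip_width: 0.274
grip_force: 60.0
time: 18.3
position: [0.5613, 0.1317, 0.1611]
tool_rot: [-0.503, -3.095, -0.003]
ft_force: [-7.1, 6.4, 2.3]
grip_width: 0.274
grip_force: 60.0
time: 18.92
position: [0.5637, 0.1404, 0.1606]
tool_rot: [-0.505, -3.094, 0.002]
ft_force: [-8.4, 1.6, 2.3]
grip_width: 0.272
grip_force: 60.0
```

```bash
python3 -m crank '[[0,-0.047,0.035,0,0],[0,-0.0295,0.045,0,0],[0,-0.021,0.05,0,0],[0,-0.0145,0.054,0,0],[0,-0.0145,0.054,0,0]]'
python3 -m crank '[[0,-0.058,0.007,0,0],[0,-0.048,0.024,0,0],[0,-0.043,0.033,0,0],[0,-0.039,0.039,0,0],[0,-0.039,0.039,0,0]]'
python3 -m crank '[[0,-0.054,-0.023,0,0],[0,-0.054,-0.003,0,0],[0,-0.054,0.007,0,0],[0,-0.054,0.0145,0,0],[0,-0.054,0.0145,0,0]]'
```

```text
time: 19.55
position: [0.5612, 0.1495, 0.1606]
tool_rot: [-0.506, -3.095, 0.006]
ft_force: [-8.5, -3.3, 3.5]
grip_width: 0.269
grip_force: 60.0
time: 20.18
position: [0.5543, 0.1565, 0.1612]
tool_rot: [-0.507, -3.097, 0.008]
ft_force: [-6.9, -6.8, 4.0]
grip_width: 0.272
grip_force: 60.0
time: 20.8
position: [0.5452, 0.1589, 0.1615]
tool_rot: [0.508, 3.1, -0.007]
ft_force: [-2.2, -7.0, 2.5]
grip_width: 0.267
grip_force: 60.0
```

```bash
python3 -m crank '[[0,-0.035,-0.047,0,0],[0,-0.045,-0.0295,0,0],[0,-0.05,-0.021,0,0],[0,-0.054,-0.0145,0,0],[0,-0.054,-0.0145,0,0]]'
python3 -m crank '[[0,-0.007,-0.058,0,0],[0,-0.024,-0.048,0,0],[0,-0.033,-0.043,0,0],[0,-0.039,-0.039,0,0],[0,-0.039,-0.039,0,0]]'
python3 -m crank '[[0,0.023,-0.054,0,0],[0,0.003,-0.054,0,0],[0,-0.007,-0.054,0,0],[0,-0.0145,-0.054,0,0],[0,-0.0145,-0.054,0,0]]'
python3 -m crank '[[0,0.047,-0.035,0,0],[0,0.0295,-0.045,0,0],[0,0.021,-0.05,0,0],[0,0.0145,-0.054,0,0],[0,0.0145,-0.054,0,0]]'
python3 -m crank '[[0,0.058,-0.007,0,0],[0,0.048,-0.024,0,0],[0,0.043,-0.033,0,0],[0,0.039,-0.039,0,0],[0,0.039,-0.039,0,0]]'
python3 -m crank '[[0,0.054,0.023,0,0],[0,0.054,0.003,0,0],[0,0.054,-0.007,0,0],[0,0.054,-0.0145,0,0],[0,0.054,-0.0145,0,0]]'
```

```text
time: 21.42
position: [0.5352, 0.1565, 0.1614]
tool_rot: [0.507, 3.098, -0.006]
ft_force: [2.4, -6.5, -1.1]
grip_width: 0.271
grip_force: 60.0
time: 22.05
position: [0.5281, 0.1496, 0.1615]
tool_rot: [0.506, 3.096, -0.003]
ft_force: [5.5, -5.4, -4.0]
grip_width: 0.269
grip_force: 60.0
time: 22.68
position: [0.5255, 0.1404, 0.1617]
tool_rot: [0.505, 3.095, 0.002]
ft_force: [7.8, -2.7, -5.9]
grip_width: 0.274
grip_force: 60.0
time: 23.3
position: [0.5279, 0.1309, 0.1618]
tool_rot: [0.504, 3.096, 0.005]
ft_force: [7.3, 3.0, -5.8]
grip_width: 0.272
grip_force: 60.0
time: 23.92
position: [0.5349, 0.1238, 0.1615]
tool_rot: [0.504, 3.098, 0.006]
ft_force: [4.6, 4.4, -5.8]
grip_width: 0.275
grip_force: 60.0
time: 24.55
position: [0.5444, 0.1213, 0.1611]
tool_rot: [-0.504, -3.1, -0.005]
ft_force: [1.1, 5.8, -4.1]
grip_width: 0.272
grip_force: 60.0
```

The press round reads 6–9 N everywhere, and the TCP traces a clean circle of about 19 mm. Now one continuous circle with slightly more bite, then back to the axis and up to look.

```bash
python3 -m crank '[[0,0.029,-0.001,0,0],[0,0.056,0.01,0,0],[0,0.0795,0.028,0,0],[0,0.0975,0.051,0,0],[0,0.0975,0.051,0,0]]'|sed -n '2p;4p'
python3 -m crank '[[0,0.011,0.0275,0,0],[0,0.015,0.0565,0,0],[0,0.011,0.0855,0,0],[0,0,0.113,0,0],[0,0,0.113,0,0]]'|sed -n '2p;4p'
python3 -m crank '[[0,-0.018,0.023,0,0],[0,-0.041,0.041,0,0],[0,-0.0685,0.052,0,0],[0,-0.0975,0.056,0,0],[0,-0.0975,0.056,0,0]]'|sed -n '2p;4p'
python3 -m crank '[[0,-0.029,-0.004,0,0],[0,-0.0565,-0.015,0,0],[0,-0.0795,-0.033,0,0],[0,-0.0975,-0.056,0,0],[0,-0.0975,-0.056,0,0]]'|sed -n '2p;4p'
python3 -m crank '[[0,-0.011,-0.0275,0,0],[0,-0.015,-0.0565,0,0],[0,-0.011,-0.0855,0,0],[0,0,-0.113,0,0],[0,0,-0.113,0,0]]'|sed -n '2p;4p'
python3 -m crank '[[0,0.018,-0.023,0,0],[0,0.041,-0.041,0,0],[0,0.0685,-0.052,0,0],[0,0.0975,-0.056,0,0],[0,0.0975,-0.056,0,0]]'|sed -n '2p;4p'
python3 -m crank '[[0,0,0.06,0,0],[0,0,0.1125,0,0],[0,0,0.1125,0.1,0],[0,0,0.1125,0.25,0],[0,0,0.1125,0.27,0]]'
python3 -m crank '[[0,-0.15,-0.05,0,0],[0,-0.15,-0.05,0,0],[0,-0.15,-0.05,0,0]]'
python3 - <<'E'
from bore import *
c=get_calibration("wrist");im=get_image("wrist");cv2.imwrite("pics/w4.png",im[:,:,::-1])
print(proj(c,np.array([.5446,.1401,.087])))
u,v=proj(c,np.array([.5446,.1401,.087])).astype(int)
cv2.imwrite("pics/w4c.png",cv2.resize(im[v-50:v+50,u-60:u+60,::-1],None,fx=6,fy=6,interpolation=cv2.INTER_CUBIC))
E
```

```text
position: [0.5601, 0.1288, 0.1594]
ft_force: [-6.5, 0.8, -1.9]
position: [0.562, 0.1479, 0.16]
ft_force: [-4.2, -5.4, -1.4]
position: [0.5462, 0.1589, 0.1617]
ft_force: [1.7, -6.2, 0.2]
position: [0.5289, 0.151, 0.1632]
ft_force: [6.5, -2.0, -1.8]
position: [0.5272, 0.132, 0.1627]
ft_force: [4.3, 5.2, -0.3]
position: [0.5431, 0.1213, 0.1608]
ft_force: [-1.2, 5.3, -1.4]
time: 28.92
position: [0.5461, 0.141, 0.2173]
tool_rot: [0.505, 3.097, 0.003]
ft_force: [0.5, -0.3, -1.8]
grip_width: 0.27
grip_force: 60.0
time: 29.3
position: [0.5149, 0.1307, 0.2147]
tool_rot: [-0.506, -3.101, 0.0]
ft_force: [0.2, -0.2, -2.0]
grip_width: 0.273
grip_force: 60.0
[341.13366096 217.87527211]
```

View pics/w4c.png

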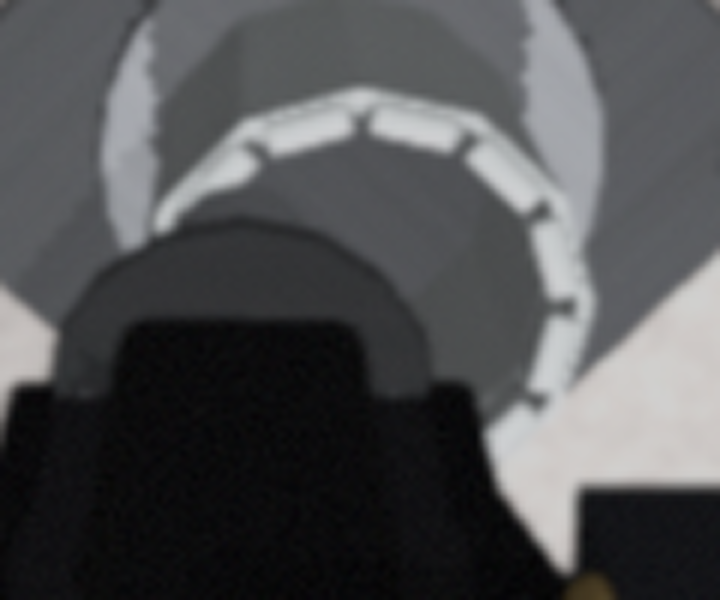

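The visible pieces, px (160..580, 90..440) in the crop, now lie flush against the rim. I'll shift outward so the whole ring shows and measure it per piece.

```bash
python3 -m crank '[[0,0.2,0.03,0,0],[0,0.4,0.05,0,0],[0,0.43,0.05,0,0],[0,0.43,0.05,0,0]]'|sed -n 2p
python3 - <<'E'
from bore import *
c=get_calibration("wrist");im=get_image("wrist");cv2.imwrite("pics/w5.png",im[:,:,::-1])
ctr,r,n,p,rs=bore("pics/w5.png",c,[.5446,.1401]);print(ctr,r,n)
g=cv2.cvtColor(im,cv2.COLOR_RGB2GRAY)
for name,f,cc in(("before","pics/w1.png",None),("now","pics/w5.png",ctr)):
    if cc is None: continue
    g=cv2.imread(f,0)
    for k in range(12):
        pr=[]
        for da in(-8,-4,0,4,8):
            t=np.radians(28.3+30*k+da)
            P=np.array([proj(c,np.array([cc[0]+r_*np.cos(t),cc[1]+r_*np.sin(t),.087])) for r_ in rs],np.float32)
            pr.append(cv2.remap(g,P[None,:,0],P[None,:,1],cv2.INTER_LINEAR)[0].astype(float))
        q=np.mean(pr,0);w=(rs>.022)&(rs<.0295);d=np.gradient(q)[w].clip(0);i=d.argmax();print(k,(rs[w][i]*1000).round(1),end="; ")
u,v=proj(c,np.array([.5446,.1401,.087])).astype(int);print(u,v)
cv2.imwrite("pics/w5c.png",cv2.resize(im[max(v-50,0):v+50,u-60:u+60,::-1],None,fx=6,fy=6,interpolation=cv2.INTER_CUBIC))
E
```

```text
position: [0.6007, 0.1404, 0.2144]
[0.54550957 0.14006273] 0.027329163599533517 66
0 27.0; 1 27.0; 2 27.3; 3 27.3; 4 27.6; 5 27.0; 6 27.3; 7 27.3; 8 27.3; 9 27.3; 10 27.3; 11 27.3; 298 128
```

View pics/w5c.png

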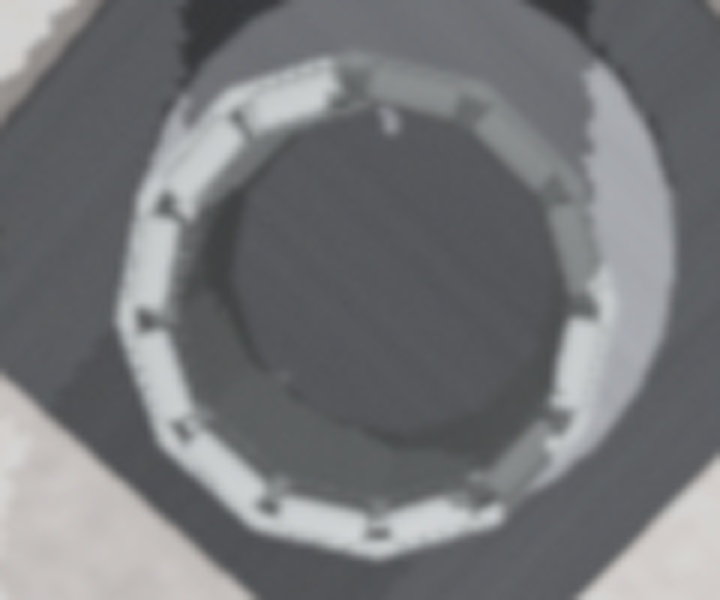

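All 12 pieces measure an inner radius of 27.0–27.6 mm, which is flush. Back to the stand.

```bash
python3 -m crank '[[0,-0.06,-0.2,0,0],[0,-0.12,-0.4,0,0],[0,-0.18,-0.6,0,0],[0,-0.24,-0.8,0,0],[0,-0.3,-1,0,0]]'|sed -n 2p
python3 -m crank '[[0,-0.1,-0.2,0,0],[0,-0.18,-0.4,0,0],[0,-0.183,-0.44,0,0],[0,-0.183,-0.44,0,0],[0,-0.183,-0.44,0,0]]'
python3 - <<'E'
from h import *
s=get_state();c=get_calibration("wrist");im=get_image("wrist");cv2.imwrite("pics/w6.png",im[:,:,::-1]);print(s["position"])
S=get_image("scene");T=get_image("top")
cs=get_calibration("scene");ct=get_calibration("top")
u,v=proj(cs,np.array([.504,-.147,.1])).astype(int);a,b=proj(ct,np.array([.504,-.147,.1])).astype(int)
A=cv2.resize(S[v-50:v+50,u-50:u+50],(400,400),interpolation=2);B=cv2.resize(im[100:300,200:440],(400,333),interpolation=2)
cv2.imwrite("pics/c6.png",np.hstack([A,np.vstack([B,np.zeros((67,400,3),np.uint8)])])[:,:,::-1])
E
```

```text
position: [0.5394, -0.0603, 0.2156]
time: 31.15
position: [0.5045, -0.1456, 0.2153]
tool_rot: [0.502, 3.101, 0.002]
ft_force: [-0.5, 0.4, -1.1]
grip_width: 0.273
grip_force: 60.0
[ 0.5045383  -0.14557995  0.21525789]
```

View pics/c6.png

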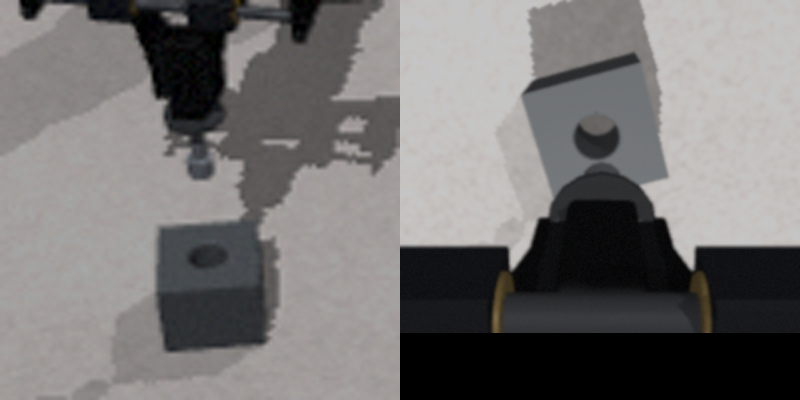

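The tool hangs upright over the stand. The hole shows at (597,135) in the picture, which is wrist px (318,181).

```bash
python3 - <<'E'
from h import *
c=get_calibration("wrist");g=cv2.imread("pics/w6.png",0)
# rim ellipse of hole: dark/bright vs. grey top
P=np.array([ray(c,200+(u-400)/1.667,100+v/1.667,.056) for u,v in((575,135),(620,135),(597,112),(597,158))]);print(P.round(4),P[:2].mean(0),P[2:].mean(0))
E
python3 -m crank '[[0,0,-0.007,-0.2,0],[0,0,-0.007,-0.3,0],[0,0,-0.007,-0.35,0],[0,0,-0.007,-0.35,0]]'
```

```text
[[ 0.4994 -0.1601  0.056 ]
 [ 0.5076 -0.1355  0.056 ]
 [ 0.4906 -0.1438  0.056 ]
 [ 0.5165 -0.1525  0.056 ]] [ 0.50348822 -0.14779212  0.056     ] [ 0.50356339 -0.1481204   0.056     ]
time: 31.8
position: [0.5041, -0.1485, 0.145]
tool_rot: [-0.505, -3.1, 0.0]
ft_force: [0.3, 0.2, -1.0]
grip_width: 0.27
grip_force: 60.0
```

```bash
python3 -m crank '[[0,0,0,-0.08,0],[0,0,0,-0.16,0],[0,0,0,-0.22,0],[0,0,0,-0.23,0],[0,0,0,-0.23,0]]'
python3 -m crank '[[0,0,0,-0.01,0],[0,0,0,-0.015,0],[0,0,0,-0.015,0]]'
```

```text
time: 32.42
position: [0.5042, -0.149, 0.0992]
tool_rot: [-0.506, -3.101, 0.0]
ft_force: [-0.4, 1.1, -1.0]
grip_width: 0.271
grip_force: 60.0
time: 32.8
position: [0.5043, -0.1488, 0.0964]
tool_rot: [0.506, 3.1, 0.0]
ft_force: [0.2, -0.9, 0.2]
grip_width: 0.27
grip_force: 60.0
```

```bash
python3 -m crank '[[0,0,0,-0.005,0],[0,0,0,-0.005,0],[0,0,0,-0.005,0]]'
python3 -m crank '[[1,0,0,0,0],[1,0,0,0,0],[1,0,0,0,0],[1,0,0,0,0],[1,0,0,0,0]]'
python3 -m crank '[[1,0,0,0.1,0],[1,0,0,0.3,0],[1,0,0,0.6,0],[1,0,0,0.75,0],[1,-0.05,0.015,0.75,0]]'
python3 -m crank '[[1,0,0,0,0],[1,0,0,0,0],[1,0,0,0,0],[1,0,0,0,0]]'
python3 - <<'E'
from h import *
c=get_calibration("wrist");im=get_image("wrist");S=get_image("scene");cs=get_calibration("scene")
cv2.imwrite("pics/w7.png",im[:,:,::-1])
u,v=proj(cs,np.array([.504,-.147,.07])).astype(int)
A=cv2.resize(S[v-40:v+40,u-40:u+40],(400,400),interpolation=2);B=cv2.resize(im[130:230,260:360],(400,400),interpolation=2)
o=np.clip(255*(np.hstack([A,B])/255.)**.5,0,255).astype(np.uint8);cv2.imwrite("pics/c7.png",o[:,:,::-1])
E
```

```text
time: 33.17
position: [0.5042, -0.1489, 0.0953]
tool_rot: [0.506, 3.1, 0.0]
ft_force: [0.1, -0.3, -1.6]
grip_width: 0.274
grip_force: 60.0
time: 33.8
position: [0.5042, -0.1488, 0.0953]
tool_rot: [0.506, 3.101, 0.0]
ft_force: [0.3, -0.4, -0.1]
grip_width: 0.757
grip_force: 0.0
time: 34.42
position: [0.4958, -0.1464, 0.248]
tool_rot: [0.506, 3.095, 0.0]
ft_force: [-0.3, -0.3, -0.4]
grip_width: 1.0
grip_force: 0.0
time: 34.92
position: [0.4941, -0.1459, 0.2447]
tool_rot: [-0.506, -3.1, 0.0]
ft_force: [-0.2, 0.9, -0.3]
grip_width: 1.0
grip_force: 0.0
```

View pics/c7.png

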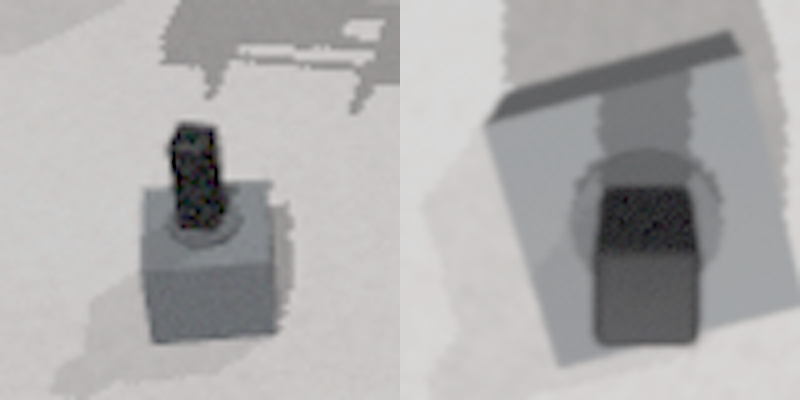

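The tool stands upright with its flange on the stand top, as it did at the start, and it has been released. Handing in.

```bash
python3 -c "from bench import *;print(close_job())"
```

```text
the job is handed in; nothing more can be done
None
```

The job is handed in at about 35 s: all 12 lip pieces measured flush in the wrist image (inner radius 27.0–27.6 mm), the deburring tool is back upright and released in its stand, and wrist force readings while pressing stayed at about 12 N or below.

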